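# Shut the watchmaker's drawers and movement case

### The job

Shut the bench's work away from dust, only pushing with the fingertips: push the two open drawers of the small three-drawer parts chest fully in, and swing the raised lid of the wooden case down until it is fully closed, flat on the case. Leave the third drawer shut, and do not lift, carry or shift any of the loose things that stand about, on the chest or in the case.

Things in the scene. Friction and masses are not known exactly. Their poses are not given: they have to be found in the camera images.
- chest: dark plinth of the parts chest, 140 (x) by 242 (y) by 12 mm, fixed; origin under its centre; x points from the chest's front to its back, yaw within 0.25. On it three like wooden drawer units abreast along y, 78 mm apart, in any order, each 130 deep, 76 wide, 52 high (tops 64 mm above the table). Drawers open to the chest's -x; fronts 66 wide, 42 high, one brass knob in the middle.
- drawer_a (a joint): drawer that starts open. Slide: m pulled out; 0 = fully in (front flush with the chest), at most 0.085. It slides with about 1.5 N of friction, has no spring, and stops rigidly at 0.
- drawer_a_knob (a point): knob of drawer_a. Site at the centre of the knob's flat front end (brass knob 18 mm across, 16 mm proud of the drawer's front, 38 mm above the table); the point's x axis points into the chest, along the way to push.
- drawer_b (a joint): other drawer that starts open. Slide: m pulled out; 0 = fully in (front flush with the chest), at most 0.085. It slides with about 1.5 N of friction, has no spring, and stops rigidly at 0.
- drawer_b_knob (a point): knob of drawer_b. Site at the centre of the knob's flat front end (brass knob 18 mm across, 16 mm proud of the drawer's front, 38 mm above the table); the point's x axis points into the chest, along the way to push.
- drawer_c (a joint): drawer that starts shut; the loupe stands on top of its unit. Slide: m pulled out; 0 = fully in (front flush with the chest), at most 0.085. It slides with about 1.5 N of friction, has no spring, and stops rigidly at 0.
- drawer_c_knob (a point): knob of drawer_c. Site at the centre of the knob's flat front end (brass knob 18 mm across, 16 mm proud of the drawer's front, 38 mm above the table); the point's x axis points into the chest, along the way to push.
- case: open wooden case 130 (x) by 170 (y) by 50 mm high, walls 7 mm, fixed; origin at the centre of its underside; its lid is hinged along its +x upper rim. The place and yaw (within 0.3 rad) vary; it stands left or right of the chest.
- lid (a joint): lid angle, rad: 0 = closed, flat on the case; grows as the free edge rises and swings to the case's +x; 1.57 = upright, at most 1.9. Starts at 0.95 to 1.45. A stiff hinge (about 0.15 N m of friction, no spring): the lid stays where it is left, so it must be pushed all the way down, with 1 to 3 N at its free edge.
- lid_hinge (a point): middle of the lid's hinge line, on the case's +x rim, 50.5 mm above the table, at the lid's underside. The lid is a plain board 130 mm from hinge to free edge, 170 mm wide, 10 mm thick, without a handle.
- lid_edge (a point): middle of the lid's free edge, at its outer (upper, when closed) face; 61 mm above the table when closed. It moves with the lid.
- oil_pot: small loose steel oil pot, 38 mm across, 28 high, origin under its centre; a bystander between chest and case
- holder: loose dark steel movement holder, 46 mm across, 54 high, origin under its centre; a bystander between chest and case
- blower: loose blue hand blower, 54 mm across, 85 high, origin under its centre; a bystander behind
- dish: loose glass dish, 70 mm across, 30 high, origin under its centre; a bystander behind
- tin: loose green tin, 60 mm across, 130 high, origin under its centre; a bystander at the left
- driver: loose screwdriver, 140 mm long, lying; a bystander at the right
- movement: loose watch movement, 34 mm across, 10 thick, lying on the case's floor, which lies 7 mm above the table; origin under its centre; stays there
- loupe: loose black loupe, 32 mm across, 24 high, standing on top of drawer_c's unit, near the back; origin under its centre; stays there

How it is judged:
At the end, for the whole second after the job is handed in: all three drawers are within 3 mm of fully in, and the lid is closed to within 0.04 rad (5 mm at its free edge) (value of joint each of drawer_a, drawer_b, drawer_c below 0.003 m and value of joint lid below 0.04 rad); the robot touches nothing.
It fails at once if a loose thing standing on the table is lifted, carried or shifted (more than 20 mm) (distance of any of oil_pot, holder, blower, dish, tin, driver from where it was at the start of the episode above 0.02 m).
It fails at once if the movement in the case or the loupe on the chest is lifted, carried or shifted (more than 20 mm) (distance of any of movement, loupe from where it was at the start of the episode above 0.02 m).
It also fails if it takes over 64 s, if anything falls off the work surface, if the arm or the gripper's body presses on something with over 40 N, if the wrist force passes 120 N, or if a joint passes its speed limit or range.

### The arm

A 6-joint arm with a two-finger parallel gripper is mounted at the origin on the work surface. World frame = base frame: x ahead of the robot, y to its left, z up, the work surface at z = 0. Lengths are in m, angles in rad, forces in N, time in s.
With the tool pointing down it reaches from about 0.35 to 1 m from the base axis. Payload 7.1 kg.
Tool frame: the origin (TCP) lies on the front face of the gripper's body, between the roots of the fingers; the fingertips stand 73 mm ahead of it and the grasp point (between the pads) lies 54 mm ahead of it; z points along the fingers, y is the direction in which the jaws open and shut (so a half turn about z gives the same grasp; the last joint's range is limited). The gripper opens to 85 mm and grips with 20 to 120 N. Pads are 22 mm wide; open, the fingers measure 114 mm over their backs; the gripper's body (76 mm by 85 mm) begins 54 mm behind the grasp point. The pads swing forward as they close: fully open they stand 13 mm farther back than shut.
Start: joints at [-1.358, 0.423, 1.63, -0, 1.089, -0.019], TCP at [0.144, -0.608, 0.304] pointing down, gripper open.
Joint ranges: [-3, 3], [-0.9, 2.11], [0.09, 2.58], [-1.31, 4.45], [0.11, 2.69], [-2.54, 2.54]. Speed limits (rad/s): [2.39, 2.39, 3.01, 3.14, 3.14, 3.14].

### API

Orientations are given as a unit quaternion [x, y, z, w].
In Python, from cell import * gives the robot as it stands. The module is installed in compiled form; this text tells all that it offers.
- The arm moves only by the tool step_arm, never from a script. Its argument "deltas" is a list of rows, each an object with "offset": the shift along the tool's x, y, z in cm, a list of three; "twist": the turn, a rotation vector about the tool's x, y, z in degrees, a list of three; "gripper": the finger opening in cm, from 0 to 8.54. A call has exactly 5 rows; each row is the pose to reach, as a shift and turn from the pose commanded when the call began, along the tool's axes at that moment; what a row does not reach only later rows make up. A row lasts 1/10 s, in which the tool goes at most 50 mm and 8.59 degrees, less where a joint would pass 70% of its speed; a pose out of reach is approached as far as the arm can. A call with a gripper value outside its range is refused whole. The fingers move at their own pace and stop on an object; the grip force is fixed at half the most. Time passes only in rows, so rows that repeat a pose let the fingers close, or fill a call up. It gives the time, the measured TCP pose, the force and the opening at its end, in the units of the state.
- get_obs(): the state, without advancing time (a new reading comes with each control period).
- grab_frame(name): name is "scene" or "top"; returns the picture (384x512x3 uint8, red, green, blue); there is no depth.
- camera_info(name): a dict with "vertical_fov" (degrees; the focal length in pixels is half the picture's height over the tangent of half this angle, whatever the lens; pixels are square), "cx", "cy" (the principal point, pixels), "k1" (the pictures are not rectified: a ray, as slopes to the right and down, at radius r is drawn at 1 + k1 r^2 times it, then the intrinsics apply), "world_from_camera" (4x4, takes a point from camera to world coordinates). Camera axes: x right, y down, z forward; pixel columns grow to the right and rows downward; lengths in m; the calibration is good to about 2 mm. A picture is of the moment at which its call begins. camera_info takes no time and is no camera call.
- job_done(): hands the job in, once; it reports no verdict.
Trained networks look in the newest picture that a camera, given by its name, has taken for a name from the list of things; names that differ only in an ending like _2 or _b are one class to them, and where a whole thing is asked for, a point or a joint stands for the part that bears it (a point fixed in the world has none). Each returns a list of dicts, best first, with "confidence" (0 to 1); they miss things now and then, are a little off and sometimes report something else, mostly with a low value. They report only what shows in the picture. A call takes as long as a camera call.
- look_for(camera, thing): "location" ([column, row] in pixels, amid what is visible of it).
The state is a dict: "time_s": time; "joint_pos": joint angles; "qd": joint speeds; "tau": joint torques, N m; "tcp_pos": TCP position; "ee_rot": TCP orientation; "contact_force": force on the tool from outside, world axes, zero at the start; "torque": the same for the moment, N m; "finger_gap": finger opening in m.
Only numpy, scipy, OpenCV 4.12 (cv2) and the standard library are available. Lean on these libraries where they do the work, as an engineer would, in place of code of your own. Each camera call takes 0.05 s, during which the arm holds its last target.

## Working session

There is one attempt and no reset: what is moved stays moved. The work goes in short steps, Python scripts to look and compute and a tool call to move; the robot and the scene stay as the last step left them, time stands still between calls to the robot, and variables do not carry over. Pictures are saved under pics/ and viewed, and the job is handed in when it is done.

Besides the shell and the picture viewer there is one more tool, called after ">>>" as name(argument=value, ...), one argument or row to a line, values as JSON. step_arm: Moves the arm, as the interface text tells. Its arguments: {"type":"object","properties":{"deltas":{"type":"array","items":{"type":"object","properties":{"offset":{"type":"array","items":{"type":"number"}},"twist":{"type":"array","items":{"type":"number"}},"gripper":{"type":"number"}}}}},"required":["deltas"]}

```bash
mkdir -p pics; cat > h.py <<'E'
from cell import *
import numpy as np, cv2
def save(name,fn,crop=None,scale=1):
    im=grab_frame(name)
    if crop: im=im[crop[1]:crop[3],crop[0]:crop[2]]
    im=cv2.resize(im,None,fx=scale,fy=scale,interpolation=cv2.INTER_CUBIC)
    cv2.imwrite('pics/'+fn,im[:,:,::-1])
def KD(ci):
    f=192/np.tan(np.radians(ci['vertical_fov'])/2)
    return np.array([[f,0,ci['cx']],[0,f,ci['cy']],[0,0,1.]]),np.array([ci['k1'],0,0,0.])
def ray(cam,px):
    ci=camera_info(cam);K,D=KD(ci)
    u=cv2.undistortPoints(np.array(px,float).reshape(-1,1,2),K,D).reshape(-1,2)
    T=np.array(ci['world_from_camera']);d=np.c_[u,np.ones(len(u))]@T[:3,:3].T
    return T[:3,3],d
def atz(cam,px,z):
    o,d=ray(cam,px);z=np.asarray(z,float)
    return o+d*((z-o[2])/d[:,2])[:,None]
def proj(cam,P):
    ci=camera_info(cam);K,D=KD(ci);T=np.linalg.inv(np.array(ci['world_from_camera']))
    return cv2.projectPoints(np.array(P,float).reshape(-1,1,3),cv2.Rodrigues(T[:3,:3])[0],T[:3,3],K,D)[0].reshape(-1,2)
E
python3 - <<'E'
from h import *
np.set_printoptions(precision=4,suppress=True)
save('scene','s0.png',scale=1.5);save('top','t0.png',scale=1.5)
for c in('scene','top'):
    print(c,camera_info(c))
    for t in['chest','drawer_a_knob','drawer_c','case','lid','lid_edge','lid_hinge','oil_pot','holder','blower','dish','tin','driver','movement','loupe']:
        print(t,[(np.round(r['location']).tolist(),round(r['confidence'],2)) for r in look_for(c,t)])
print(get_obs())
E
```

```text
scene {'vertical_fov': 52.89767254396726, 'cx': 264.4355630463901, 'cy': 194.93990751053144, 'k1': 0.009994290332630012, 'world_from_camera': array([[-0.4228,  0.7062, -0.5679,  1.431 ],
       [ 0.9061,  0.3393, -0.2527,  0.3315],
       [ 0.0142, -0.6214, -0.7833,  1.1677],
       [ 0.    ,  0.    ,  0.    ,  1.    ]])}
chest [([337.0, 233.0], 0.55)]
drawer_a_knob []
drawer_c [([364.0, 189.0], 0.58)]
case [([224.0, 167.0], 0.6)]
lid [([218.0, 165.0], 0.74), ([419.0, 205.0], 0.45)]
lid_edge [([217.0, 161.0], 0.87)]
lid_hinge [([219.0, 167.0], 0.62)]
oil_pot [([289.0, 174.0], 0.54)]
holder [([267.0, 206.0], 0.64), ([317.0, 207.0], 0.39)]
blower [([214.0, 214.0], 0.65)]
dish [([313.0, 255.0], 0.59)]
tin [([416.0, 209.0], 0.97)]
driver [([169.0, 141.0], 0.41)]
movement [([222.0, 168.0], 0.48)]
loupe [([314.0, 205.0], 0.49)]
top {'vertical_fov': 53.2045869100646, 'cx': 256.2045130685104, 'cy': 191.23028687898187, 'k1': -0.018939995205723627, 'world_from_camera': array([[-0.0214, -0.9878,  0.154 ,  0.4635],
       [-0.9995,  0.0249,  0.0209, -0.0169],
       [-0.0245, -0.1535, -0.9879,  
[... 408 characters left out ...]
 192.0], 0.56)]
blower [([314.0, 152.0], 0.7), ([189.0, 152.0], 0.63)]
dish [([187.0, 247.0], 0.73), ([190.0, 156.0], 0.59)]
tin [([91.0, 254.0], 0.8), ([158.0, 264.0], 0.2)]
driver [([432.0, 239.0], 0.57)]
movement []
loupe []
{'time_s': 1.6, 'joint_pos': array([-1.358 ,  0.4231,  1.6299,  0.    ,  1.0886, -0.019 ]), 'qd': array([ 0.001 , -0.0002,  0.0004, -0.0009,  0.0005, -0.001 ]), 'tau': array([  0.002 , -55.7334, -28.214 ,   0.0001,   0.0009,   0.    ]), 'tcp_pos': array([ 0.1436, -0.6083,  0.3039]), 'ee_rot': array([ 0.9933,  0.1156,  0.    , -0.    ]), 'contact_force': array([-0.3249,  0.0041,  0.0987]), 'torque': array([ 0.0622, -0.0222,  0.0471]), 'finger_gap': 0.08557447951841536}
```

View pics/s0.png

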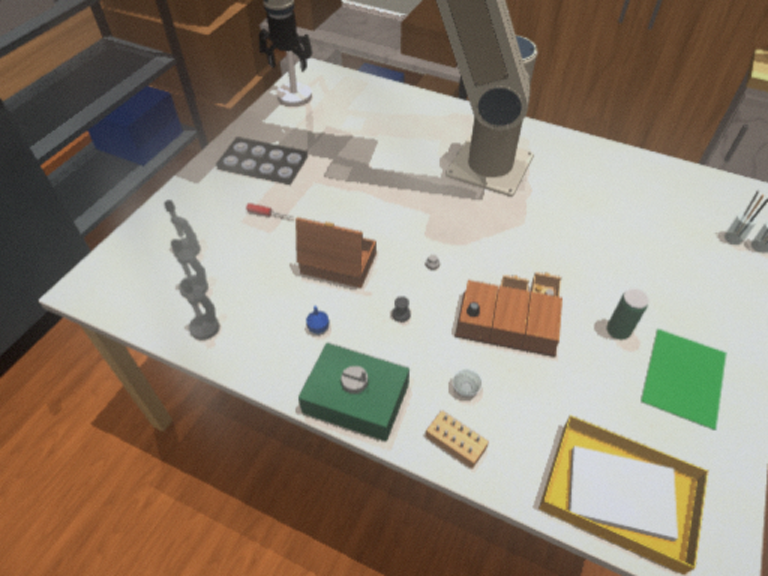

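View pics/t0.png

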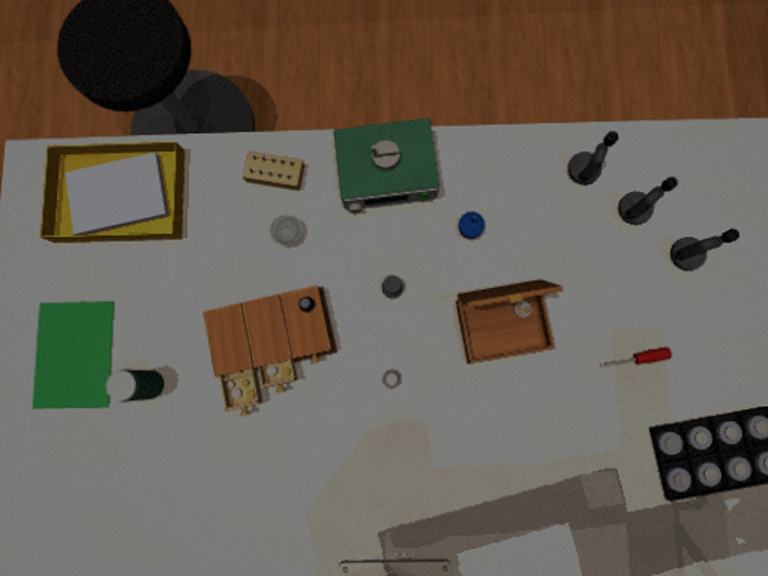

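```bash
python3 - <<'E'
from h import *
save('top','t1.png',crop=(60,120,460,300),scale=2);save('scene','s1.png',crop=(150,110,450,290),scale=2.6)
E
```

```text
(no output)
```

View pics/t1.png

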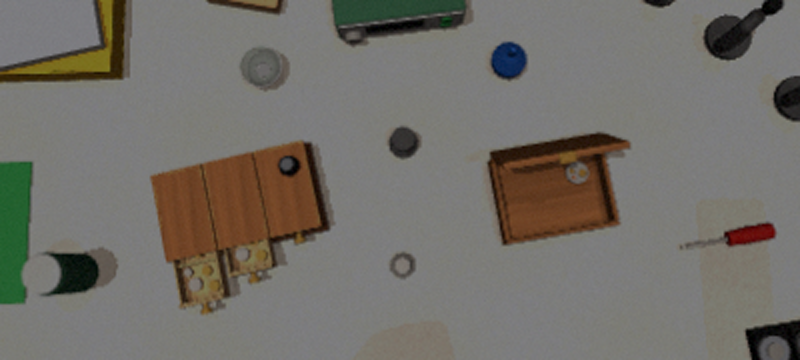

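View pics/s1.png

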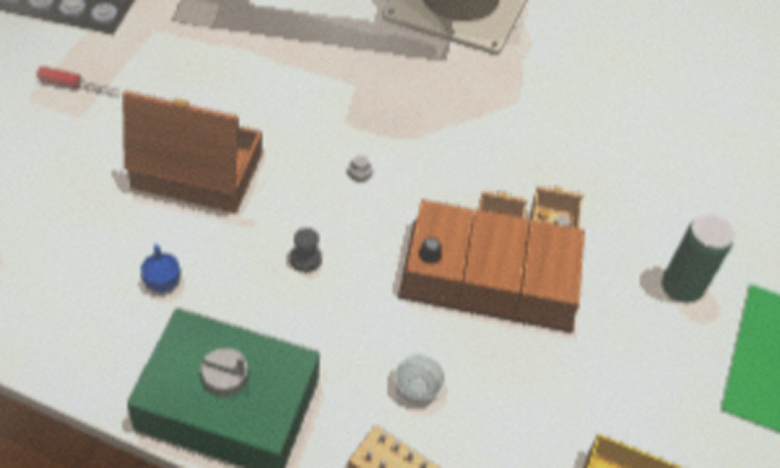

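```bash
python3 - <<'E'
from h import *
np.set_printoptions(precision=4,suppress=True)
t=lambda p:np.array(p)/2+[60,120]
s=lambda p:np.array(p)/2.6+[150,110]
C=atz('top',t([(152,176),(306,142),(322,228),(168,261)]),0.064);print('chest corners top',C)
print('scene',atz('scene',s([(582,230),(421,201),(403,271),(576,301)]),0.064))
e=C[0]-C[1];print(np.linalg.norm(C[0]-C[1]),np.linalg.norm(C[1]-C[2]),'yaw',np.arctan2(-(C[0]-C[1])[0],(C[0]-C[1])[1]),np.arctan2(-(C[3]-C[2])[0],(C[3]-C[2])[1]),C.mean(0))
print('knob',atz('top',t([(207,310),(253,279),(300,238)]),0.038))
K=atz('top',t([(495,240+4),(617,224)]),0.0)
print('case near bottoms',K)
print('case rim: nl, nr, fr? ',atz('top',t([(503,243),(618,223),(493,160)]),0.05))
# lid edges triangulate
def tri(a,b):
    o1,d1=ray('top',[a]);o2,d2=ray('scene',[b]);d1=d1[0];d2=d2[0]
    A=np.c_[d1,-d2];x=np.linalg.lstsq(A,o2-o1,rcond=None)[0]
    return (o1+d1*x[0]+o2+d2*x[1])/2, np.linalg.norm(o1+d1*x[0]-o2-d2*x[1])
print('lid edge right',tri(t((629,146)),s((124,93))))
print('lid edge left',tri(t((490,160)),s((238,118))))
for n,z,p,q in[('oil',.02,(402,265),(360,168)),('holder',.05,(403,140),(306,237)),('tin',.13,(42,274),(712,233)),('driver',.01,(735,235),(60,76)),('blower',.04,(509,60),(160,270)),('loupe',.088,(288,165),(430,243))]:
    print(n,atz('top',t([p]),z),tri(t(p),s(q)))
E
```

```text
chest corners top [[0.5965 0.3638 0.064 ]
 [0.6417 0.1348 0.064 ]
 [0.5145 0.112  0.064 ]
 [0.4715 0.3371 0.064 ]]
scene [[0.4732 0.3413 0.064 ]
 [0.5216 0.1192 0.064 ]
 [0.6476 0.1406 0.064 ]
 [0.5939 0.3655 0.064 ]]
0.2334909530843875 0.12929051851568776 yaw 0.1947784210553988 0.18846528734286555 [0.5561 0.2369 0.064 ]
knob [[0.3991 0.2857 0.038 ]
 [0.4428 0.2178 0.038 ]
 [0.5016 0.1479 0.038 ]]
case near bottoms [[ 0.4871 -0.145   0.    ]
 [ 0.5131 -0.3322  0.    ]]
case rim: nl, nr, fr?  [[ 0.4873 -0.1513  0.05  ]
 [ 0.5125 -0.3204  0.05  ]
 [ 0.6099 -0.1417  0.05  ]]
lid edge right (array([ 0.6077, -0.3073,  0.1726]), np.float64(0.0028175608751455253))
lid edge left (array([ 0.5939, -0.1273,  0.1886]), np.float64(0.010024979057476515))
oil [[ 0.4586 -0.0026  0.02  ]] (array([ 0.458 , -0.0007,  0.0115]), np.float64(0.003920354016779668))
holder [[ 0.6433 -0.0088  0.05  ]] (array([ 0.6427, -0.0074,  0.0506]), np.float64(0.0029894239416817943))
tin [[0.4567 0.4909 0.13  ]] (array([0.4562, 0.4961, 0.1233]), np.float64(0.0036066677888253284))
driver [[ 0.4919 -0.5059  0.01  ]] (array([ 0.4942, -0.5085,  0.0217]), np.float64(0.014557900317644064))
blower [[ 0.7646 -0.1736  0.04  ]] (array([ 0.7671, -0.1737,  0.0279]), np.float64(0.0034546616649020843))
loupe [[0.605  0.1577 0.088 ]] (array([0.6047, 0.1593, 0.0864]), np.float64(0.0028202326845268625))
```

```bash
python3 - <<'E'
from h import *
save('top','t2.png',crop=(120,180,240,290),scale=5);save('top','t3.png',crop=(290,170,390,260),scale=6)
save('scene','s3.png',crop=(180,130,270,200),scale=7)
E
```

```text
(no output)
```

View pics/t2.png

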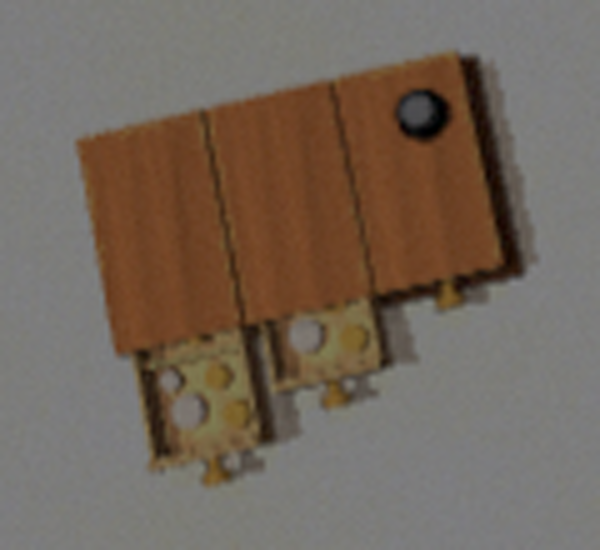

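View pics/t3.png

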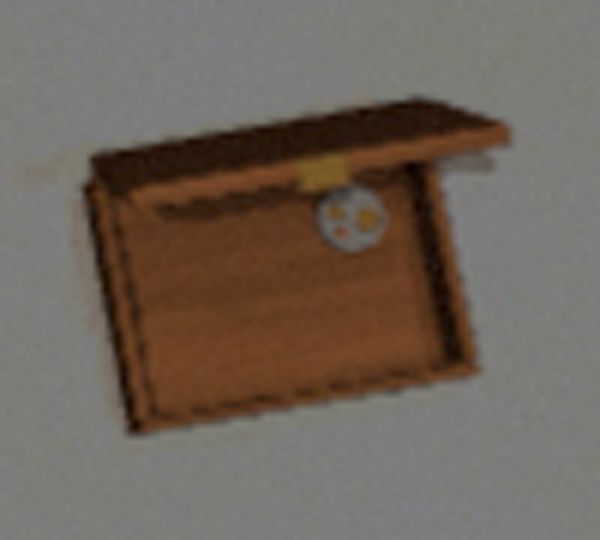

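View pics/s3.png

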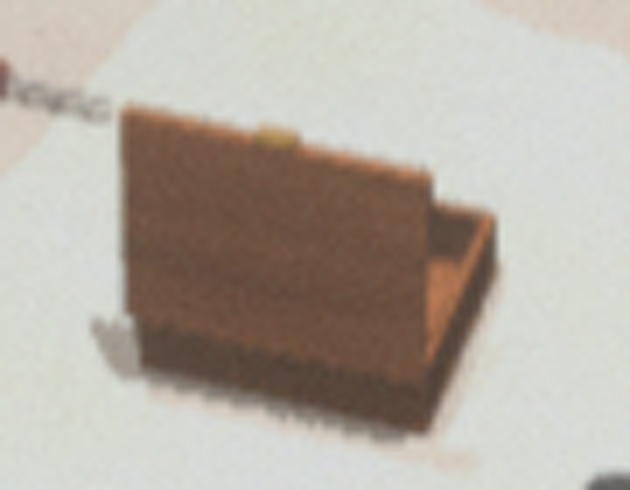

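```bash
cat > fit.py <<'E'
from h import *
from scipy.optimize import least_squares
np.set_printoptions(precision=4,suppress=True)
def W(x,y,yaw,P):
    P=np.array(P,float);c,s=np.cos(yaw),np.sin(yaw)
    return np.c_[x+c*P[:,0]-s*P[:,1],y+s*P[:,0]+c*P[:,1],P[:,2]]
t2=lambda p:np.array(p)/5+[120,180]
t3=lambda p:np.array(p)/6+[290,170]
s3=lambda p:np.array(p)/7+[180,130]
s1=lambda p:np.array(p)/2.6+[150,110]
def lidpts(a):
    def q(u,v,w): # u along from hinge, w up from underside when closed
        return (0.065-u*np.cos(a)+w*np.sin(a),v,0.0505+u*np.sin(a)+w*np.cos(a))
    return dict(hl=q(0,.085,.01),hr=q(0,-.085,.01),el=q(.13,.085,.01),er=q(.13,-.085,.01),il=q(.13,.085,0),ir=q(.13,-.085,0))
def rc(p):
    x,y,yaw,a=p;L=lidpts(a)
    r=[]
    T=[((-.065,.085,.05),(133,432)),((-.065,-.085,.05),(478,372)),(L['hl'],(93,155)),(L['hr'],(417,97)),(L['el'],(125,187)),(L['er'],(510,122)),(L['ir'],(510,145)),(L['il'],(130,205))]
    S=[(L['er'],(122,105)),(L['el'],(432,172)),((.065,.085,0),(428,432)),((.065,-.085,0),(140,373)),((-.065,.085,.05),(495,212)),(L['hr'],(127,312))]
    r.append(proj('top',W(x,y,yaw,[a for a,_ in T]))-t3([b for _,b in T]))
    r.append(proj('scene',W(x,y,yaw,[a for a,_ in S]))-s3([b for _,b in S]))
    return np.vstack(r)
def rk(p):
    x,y,yaw,x0,da,db=p
    Q=[(x0+d,v,.064) for d,v in((.13,.116),(.13,-.116),(0,-.116),(0,.116))]
    kn=[(x0-.016-d,v,.038) for d,v in((da,.078),(db,0),(0,-.078))]
    a=proj('top',W(x,y,yaw,Q+kn))-np.vstack([t2([(78,140),(460,53),(502,267),(118,355)]),t2([(213,483),(332,403),(447,305)])])
    b=proj('scene',W(x,y,yaw,Q))-s1([(576,301),(403,271),(421,201),(582,230)])
    return np.vstack([a,b,[[(x0+.065)*1000,0]]])
if __name__=='__main__':
    f=least_squares(lambda p:rc(p).ravel(),[.55,-.23,.15,1.2],loss='soft_l1');print('case',f.x);print(rc(f.x))
    L=lidpts(f.x[3]);print({k:W(*f.x[:3],[v])[0] for k,v in L.items()})
    g=least_squares(lambda p:rk(p).ravel(),[.55,.23,.19,-.065,.06,.03],loss='soft_l1');print('chest',g.x);print(rk(g.x))
    x,y,yaw,x0,da,db=g.x
    print('knobs',W(x,y,yaw,[(x0-.016-da,.078,.038),(x0-.016-db,0,.038),(x0-.016,-.078,.038)]))
E
python3 fit.py
```

```text
case [ 0.561  -0.2285  0.1453  1.3098]
[[ 0.2311  0.5062]
 [-0.0432  0.6879]
 [-1.831  -0.1291]
 [ 0.4967 -0.0606]
 [-0.138   0.1998]
 [-0.8013  0.1987]
 [-0.2942  0.0826]
 [-0.3964  0.9117]
 [-1.0487  0.6033]
 [-0.8981  1.1916]
 [-0.7633  0.5716]
 [-0.3795 -0.9928]
 [-0.1702 -0.1793]
 [-1.1294  0.5881]]
{'hl': array([ 0.6225, -0.1335,  0.0531]), 'hr': array([ 0.6472, -0.3017,  0.0531]), 'el': array([ 0.5893, -0.1384,  0.1787]), 'er': array([ 0.614 , -0.3066,  0.1787]), 'il': array([ 0.5798, -0.1398,  0.1761]), 'ir': array([ 0.6044, -0.308 ,  0.1761])}
chest [ 0.5573  0.2404  0.1997 -0.065   0.0691  0.0388]
[[-0.6445 -0.4738]
 [-0.6351 -0.3285]
 [-0.0515 -0.1282]
 [-1.025  -0.1494]
 [ 0.4103 -0.0699]
 [ 0.4844 -0.0849]
 [ 0.595   0.768 ]
 [ 0.1048  1.0595]
 [ 0.0943 -0.834 ]
 [-0.8704 -1.4104]
 [ 0.1601 -0.5163]
 [-0.      0.    ]]
knobs [[0.3947 0.2871 0.038 ]
 [0.4399 0.2167 0.038 ]
 [0.4934 0.1479 0.038 ]]
```

```bash
cat > mv.py <<'E'
from h import *
from scipy.spatial.transform import Rotation as R
np.set_printoptions(precision=2,suppress=True)
def off(tgt,yaw=None):
    o=get_obs();Rm=R.from_quat(o['ee_rot']).as_matrix()
    d=Rm.T@(np.array(tgt)-o['tcp_pos'])*100
    cy=np.arctan2(Rm[1,0],Rm[0,0])
    print('t',o['time_s'],'offset cm',d,'yaw',round(cy,4),'twist z deg',None if yaw is None else round(-np.degrees(yaw-cy),2),'F',o['contact_force'])
E
python3 - <<'E'
from mv import *
off([.646,-.216,.29],.1453)
E
```

```text
t 1.85 offset cm [ 57.91 -26.63   1.39] yaw 0.2318 twist z deg 4.96 F [ 0.22 -0.11  0.55]
```

>>> step_arm(
  deltas=[
    {"offset": [4.5, -2.1, 0], "twist": [0, 0, 1], "gripper": 0},
    {"offset": [9, -4.2, 0], "twist": [0, 0, 2], "gripper": 0},
    {"offset": [13.5, -6.2, 0], "twist": [0, 0, 3], "gripper": 0},
    {"offset": [18, -8.3, 0], "twist": [0, 0, 4], "gripper": 0},
    {"offset": [22.5, -10.4, 0], "twist": [0, 0, 5], "gripper": 0},
  ],
)

```text
time_s: 2.35
tcp_pos: [0.34, -0.4541, 0.3041]
ee_rot: [0.997, 0.072, 0.0, 0.0]
contact_force: [1.1, -1.1, -0.1]
finger_gap: 0.0121
```

```bash
python3 - <<'E'
from mv import *
off([.646,-.216,.29],.1453);print(get_obs()['finger_gap'])
E
```

```text
t 2.35 offset cm [ 33.69 -19.19   1.41] yaw 0.1434 twist z deg -0.11 F [ 1.14 -1.15 -0.08]
0.012069974903484043
```

>>> step_arm(
  deltas=[
    {"offset": [4.3, -2.4, 0], "twist": [0, 0, 0], "gripper": 0},
    {"offset": [8.6, -4.8, 0], "twist": [0, 0, 0], "gripper": 0},
    {"offset": [12.9, -7.2, 0], "twist": [0, 0, 0], "gripper": 0},
    {"offset": [17.2, -9.6, 0], "twist": [0, 0, 0], "gripper": 0},
    {"offset": [21.5, -12, 0], "twist": [0, 0, 0], "gripper": 0},
  ],
)

```text
time_s: 2.85
tcp_pos: [0.5356, -0.3041, 0.3041]
ee_rot: [0.997, 0.072, 0.0, 0.0]
contact_force: [0.2, -1.1, -0.4]
finger_gap: -0.0
```

>>> step_arm(
  deltas=[
    {"offset": [4.1, -2.4, 0], "twist": [0, 0, 0], "gripper": 0},
    {"offset": [8.2, -4.8, 0], "twist": [0, 0, 0], "gripper": 0},
    {"offset": [12.2, -7.2, 0], "twist": [0, 0, 0], "gripper": 0},
    {"offset": [12.2, -7.2, 1.4], "twist": [0, 0, 0], "gripper": 0},
    {"offset": [12.2, -7.2, 1.4], "twist": [0, 0, 0], "gripper": 0},
  ],
)

```text
time_s: 3.35
tcp_pos: [0.6441, -0.2155, 0.2876]
ee_rot: [0.997, 0.073, -0.002, -0.001]
contact_force: [-1.2, -0.7, -0.8]
finger_gap: 0.0
```

```bash
python3 - <<'E'
from mv import *
off([.646,-.216,.237],.1453);print(get_obs()['tcp_pos'])
save('scene','s4.png',crop=(150,50,400,240),scale=3.1)
save('top','t4.png',crop=(260,120,410,260),scale=4)
E
```

```text
t 3.35 offset cm [0.2  0.08 5.06] yaw 0.1468 twist z deg 0.09 F [-1.16 -0.72 -0.77]
[ 0.64 -0.22  0.29]
```

View pics/s4.png

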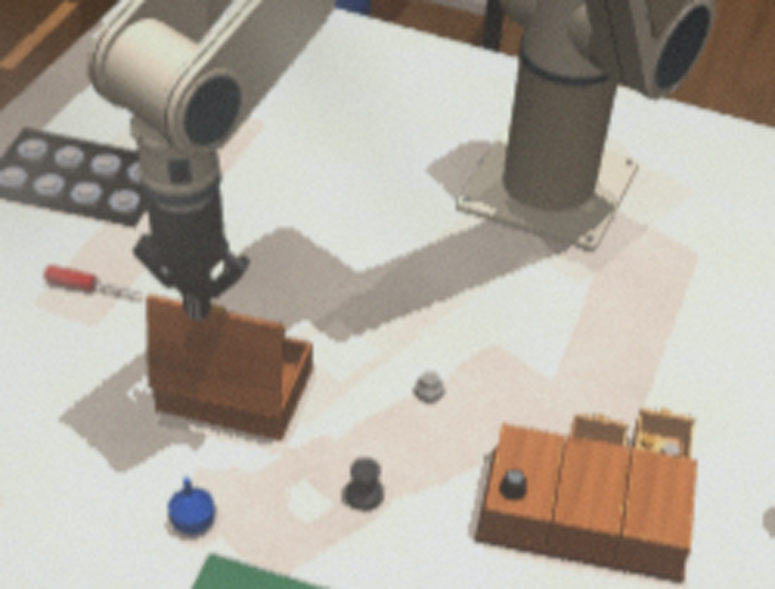

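View pics/t4.png

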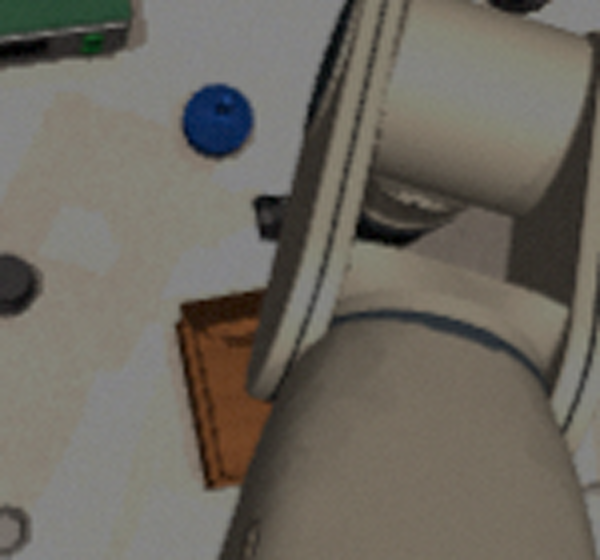

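>>> step_arm(
  deltas=[
    {"offset": [0.2, 0, 2], "twist": [0, 0, 0], "gripper": 0},
    {"offset": [0.2, 0, 4], "twist": [0, 0, 0], "gripper": 0},
    {"offset": [0.2, 0, 5], "twist": [0, 0, 0], "gripper": 0},
    {"offset": [0.2, 0, 5], "twist": [0, 0, 0], "gripper": 0},
    {"offset": [0.2, 0, 5], "twist": [0, 0, 0], "gripper": 0},
  ],
)

```text
time_s: 3.95
tcp_pos: [0.6465, -0.2173, 0.2408]
ee_rot: [0.997, 0.072, 0.0, 0.0]
contact_force: [-0.5, 1.0, 0.5]
finger_gap: 0.0003
```

>>> step_arm(
  deltas=[
    {"offset": [-2, 0, 0], "twist": [0, 0, 0], "gripper": 0},
    {"offset": [-3, 0, 0], "twist": [0, 0, 0], "gripper": 0},
    {"offset": [-4, 0, 0.2], "twist": [0, 0, 0], "gripper": 0},
    {"offset": [-4.8, 0, 0.4], "twist": [0, 0, 0], "gripper": 0},
    {"offset": [-5.6, 0, 0.8], "twist": [0, 0, 0], "gripper": 0},
  ],
)

```text
time_s: 4.45
tcp_pos: [0.5911, -0.2249, 0.2326]
ee_rot: [0.997, 0.072, 0.001, 0.0]
contact_force: [0.7, 0.2, 1.0]
finger_gap: -0.0001
```

```bash
python3 - <<'E'
from mv import *
off([.646,-.216,.237],.1453)
save('scene','s5.png',crop=(150,50,400,240),scale=3.1)
E
```

```text
t 4.45 offset cm [ 5.56 -0.09 -0.43] yaw 0.1445 twist z deg -0.05 F [0.67 0.17 0.95]
```

View pics/s5.png

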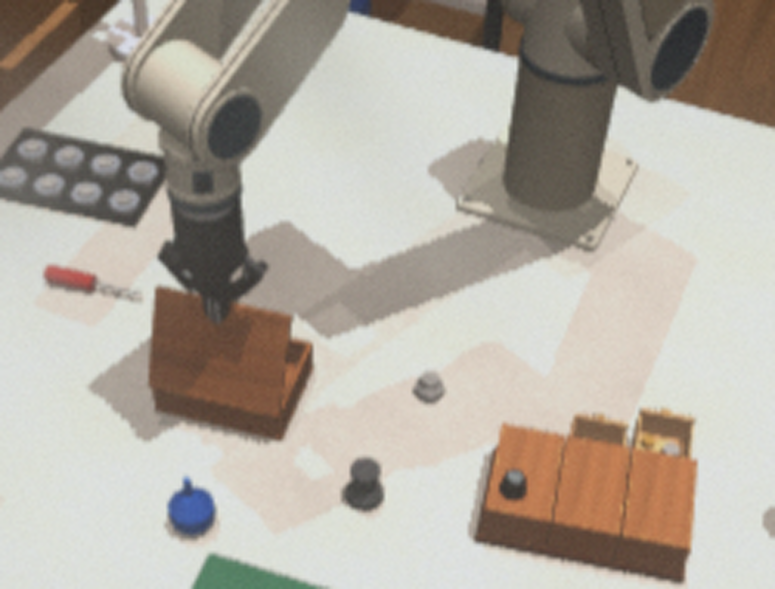

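>>> step_arm(
  deltas=[
    {"offset": [-0.8, 0, 0.5], "twist": [0, 0, 0], "gripper": 0},
    {"offset": [-2.2, 0, 1.5], "twist": [0, 0, 0], "gripper": 0},
    {"offset": [-3.6, 0, 2.6], "twist": [0, 0, 0], "gripper": 0},
    {"offset": [-4.7, 0, 3.9], "twist": [0, 0, 0], "gripper": 0},
    {"offset": [-5.6, 0, 5.3], "twist": [0, 0, 0], "gripper": 0},
  ],
)

```text
time_s: 5.0
tcp_pos: [0.5348, -0.2328, 0.1783]
ee_rot: [0.997, 0.072, -0.0, 0.0]
contact_force: [0.8, -0.2, 0.2]
finger_gap: 0.0
```

>>> step_arm(
  deltas=[
    {"offset": [-0.5, 0, 1.1], "twist": [0, 0, 0], "gripper": 0},
    {"offset": [-0.9, 0, 2.1], "twist": [0, 0, 0], "gripper": 0},
    {"offset": [-1.1, 0, 3.1], "twist": [0, 0, 0], "gripper": 0},
    {"offset": [-1.2, 0, 3.7], "twist": [0, 0, 0], "gripper": 0},
    {"offset": [-1.2, 0, 4.1], "twist": [0, 0, 0], "gripper": 0},
  ],
)

```text
time_s: 5.5
tcp_pos: [0.5238, -0.2343, 0.1372]
ee_rot: [0.997, 0.072, -0.0, -0.0]
contact_force: [-0.2, -0.0, 0.7]
finger_gap: -0.0002
```

```bash
python3 - <<'E'
from mv import *
off([.646,-.216,.237],.1453);print(get_obs()['tcp_pos'])
save('scene','s6.png',crop=(150,50,400,240),scale=3.1)
E
```

```text
t 5.5 offset cm [12.36 -0.05 -9.98] yaw 0.1446 twist z deg -0.04 F [-0.23 -0.04  0.67]
[ 0.52 -0.23  0.14]
```

View pics/s6.png

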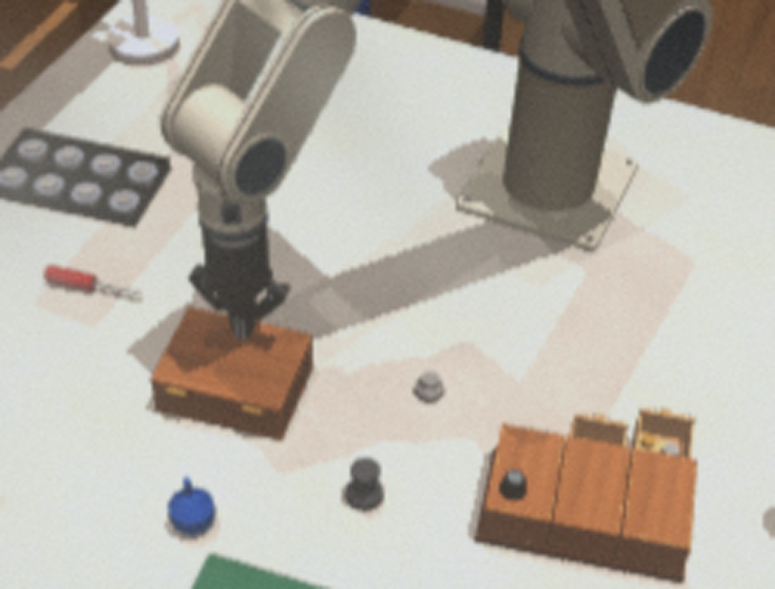

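>>> step_arm(
  deltas=[
    {"offset": [0, 0, 0], "twist": [0, 0, 0], "gripper": 0},
    {"offset": [0, 0, 0.1], "twist": [0, 0, 0], "gripper": 0},
    {"offset": [0, 0, 0.2], "twist": [0, 0, 0], "gripper": 0},
    {"offset": [0, 0, 0.3], "twist": [0, 0, 0], "gripper": 0},
    {"offset": [0, 0, 0.3], "twist": [0, 0, 0], "gripper": 0},
  ],
)

```text
time_s: 6.05
tcp_pos: [0.524, -0.2344, 0.135]
ee_rot: [0.997, 0.072, 0.0, 0.0]
contact_force: [-0.5, 1.0, 0.6]
finger_gap: 0.0002
```

>>> step_arm(
  deltas=[
    {"offset": [0, 0, 0.1], "twist": [0, 0, 0], "gripper": 0},
    {"offset": [0, 0, 0.2], "twist": [0, 0, 0], "gripper": 0},
    {"offset": [0, 0, 0.3], "twist": [0, 0, 0], "gripper": 0},
    {"offset": [0, 0, 0.3], "twist": [0, 0, 0], "gripper": 0},
    {"offset": [0, 0, 0.3], "twist": [0, 0, 0], "gripper": 0},
  ],
)

```text
time_s: 6.55
tcp_pos: [0.5239, -0.2345, 0.133]
ee_rot: [0.997, 0.072, 0.0, 0.0]
contact_force: [-3.6, 1.2, 13.1]
finger_gap: -0.0
```

>>> step_arm(
  deltas=[
    {"offset": [0, 0, -2], "twist": [0, 0, 0], "gripper": 0},
    {"offset": [0, 0, -6], "twist": [0, 0, 0], "gripper": 0},
    {"offset": [0, 0, -10], "twist": [0, 0, -1], "gripper": 0},
    {"offset": [0, 0, -10], "twist": [0, 0, -2], "gripper": 0},
    {"offset": [0, 0, -10], "twist": [0, 0, -3.2], "gripper": 0},
  ],
)

```text
time_s: 7.05
tcp_pos: [0.5241, -0.2345, 0.2328]
ee_rot: [0.995, 0.101, 0.001, 0.001]
contact_force: [-0.2, 0.5, -0.1]
finger_gap: -0.0003
```

```bash
python3 - <<'E'
from mv import *
off([.3545,.279,.23],.1997);print(get_obs()['joint_pos'])
E
```

```text
t 7.05 offset cm [ -6.34 -53.71   0.2 ] yaw 0.2015 twist z deg 0.1 F [-0.23  0.55 -0.07]
[-0.44  0.44  1.8   0.    0.9   0.93]
```

>>> step_arm(
  deltas=[
    {"offset": [-0.5, -4.5, 0], "twist": [0, 0, 0], "gripper": 0},
    {"offset": [-1, -9, 0], "twist": [0, 0, 0], "gripper": 0},
    {"offset": [-1.6, -13.5, 0], "twist": [0, 0, 0], "gripper": 0},
    {"offset": [-2.1, -18, 0], "twist": [0, 0, 0], "gripper": 0},
    {"offset": [-2.7, -22.5, 0], "twist": [0, 0, 0], "gripper": 0},
  ],
)

```text
time_s: 7.55
tcp_pos: [0.4508, -0.0178, 0.2304]
ee_rot: [0.995, 0.1, -0.001, -0.0]
contact_force: [0.8, 0.3, -0.4]
finger_gap: -0.0001
```

>>> step_arm(
  deltas=[
    {"offset": [-0.5, -4.5, 0], "twist": [0, 0, 0], "gripper": 0},
    {"offset": [-1, -9, 0], "twist": [0, 0, 0], "gripper": 0},
    {"offset": [-1.6, -13.5, 0], "twist": [0, 0, 0], "gripper": 0},
    {"offset": [-2.1, -18, 0], "twist": [0, 0, 0], "gripper": 0},
    {"offset": [-2.7, -22.5, 0], "twist": [0, 0, 0], "gripper": 0},
  ],
)

```text
time_s: 8.05
tcp_pos: [0.3796, 0.1971, 0.2306]
ee_rot: [0.995, 0.1, -0.001, 0.0]
contact_force: [1.8, 0.4, 0.2]
finger_gap: -0.0
```

>>> step_arm(
  deltas=[
    {"offset": [-0.4, -4.3, 0], "twist": [0, 0, 0], "gripper": 0},
    {"offset": [-0.9, -8.6, 0], "twist": [0, 0, 0], "gripper": 0},
    {"offset": [-0.9, -8.6, 0], "twist": [0, 0, 0], "gripper": 0},
    {"offset": [-0.9, -8.6, 0], "twist": [0, 0, 0], "gripper": 0},
    {"offset": [-0.9, -8.6, 0], "twist": [0, 0, 0], "gripper": 0},
  ],
)

```text
time_s: 8.55
tcp_pos: [0.3549, 0.2773, 0.2309]
ee_rot: [0.995, 0.1, -0.001, 0.001]
contact_force: [-0.0, -0.1, 0.5]
finger_gap: -0.0004
```

```bash
python3 - <<'E'
from mv import *
off([.3545,.279,.101],.1997);print(get_obs()['joint_pos'])
E
```

```text
t 8.55 offset cm [ 0.02 -0.19 12.99] yaw 0.2003 twist z deg 0.03 F [-0.02 -0.14  0.54]
[ 0.64  0.28  2.06 -0.    0.8   2.01]
```

>>> step_arm(
  deltas=[
    {"offset": [0, -0.2, 4], "twist": [0, 0, 0], "gripper": 0},
    {"offset": [0, -0.2, 8], "twist": [0, 0, 0], "gripper": 0},
    {"offset": [0, -0.2, 11], "twist": [0, 0, 0], "gripper": 0},
    {"offset": [0, -0.2, 13], "twist": [0, 0, 0], "gripper": 0},
    {"offset": [0, -0.2, 13], "twist": [0, 0, 0], "gripper": 0},
  ],
)

```text
time_s: 9.05
tcp_pos: [0.3541, 0.2779, 0.0996]
ee_rot: [0.995, 0.099, -0.003, 0.002]
contact_force: [-0.3, 0.1, 0.1]
finger_gap: 0.0002
```

```bash
python3 - <<'E'
from mv import *
off([.3545,.279,.101],.1997)
save('scene','s7.png',crop=(280,120,460,260),scale=4.2)
save('top','t7.png',crop=(100,170,260,300),scale=4.5)
E
```

```text
t 9.05 offset cm [ 0.06 -0.1  -0.14] yaw 0.198 twist z deg -0.1 F [-0.26  0.11  0.15]
```

View pics/s7.png

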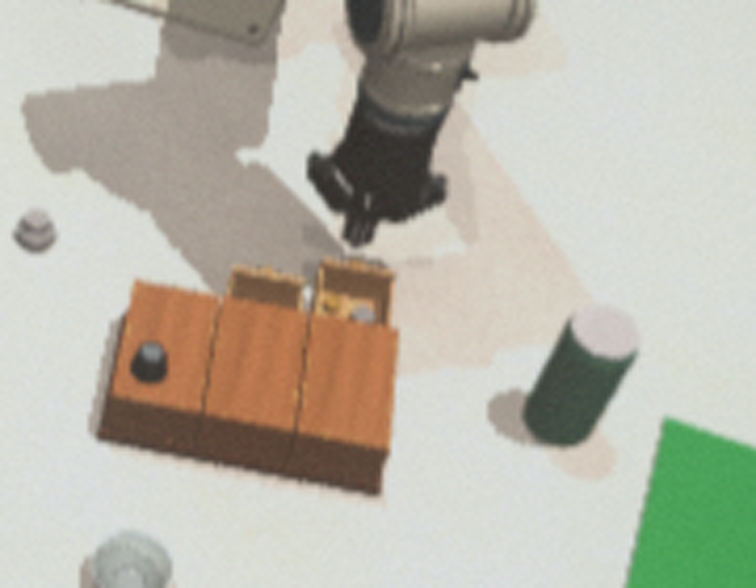

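View pics/t7.png

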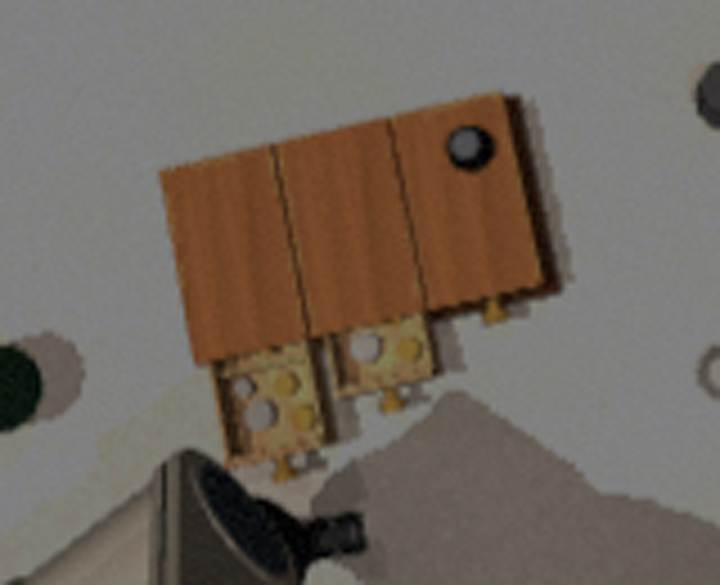

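>>> step_arm(
  deltas=[
    {"offset": [2, -0.1, -0.1], "twist": [0, 0, 0], "gripper": 0},
    {"offset": [3, -0.1, -0.1], "twist": [0, 0, 0], "gripper": 0},
    {"offset": [4, -0.1, -0.1], "twist": [0, 0, 0], "gripper": 0},
    {"offset": [5, -0.1, -0.1], "twist": [0, 0, 0], "gripper": 0},
    {"offset": [6, -0.1, -0.1], "twist": [0, 0, 0], "gripper": 0},
  ],
)

```text
time_s: 9.65
tcp_pos: [0.4141, 0.2932, 0.1033]
ee_rot: [0.995, 0.1, 0.0, -0.0]
contact_force: [-1.1, -0.3, 1.7]
finger_gap: 0.0001
```

>>> step_arm(
  deltas=[
    {"offset": [0.8, 0, 0], "twist": [0, 0, 0], "gripper": 0},
    {"offset": [1.6, 0, 0], "twist": [0, 0, 0], "gripper": 0},
    {"offset": [2.4, 0, 0], "twist": [0, 0, 0], "gripper": 0},
    {"offset": [3.0, 0, 0], "twist": [0, 0, 0], "gripper": 0},
    {"offset": [3.2, 0, 0], "twist": [0, 0, 0], "gripper": 0},
  ],
)

```text
time_s: 10.15
tcp_pos: [0.4456, 0.2998, 0.1028]
ee_rot: [0.995, 0.1, 0.0, -0.0]
contact_force: [-2.1, 0.2, 1.7]
finger_gap: -0.0005
```

```bash
python3 - <<'E'
from mv import *
off([.4516,.2985,.101],.1997)
save('top','t8.png',crop=(100,170,260,300),scale=4.5)
E
```

```text
t 10.15 offset cm [0.57 0.24 0.18] yaw 0.2002 twist z deg 0.03 F [-2.13  0.18  1.68]
```

View pics/t8.png

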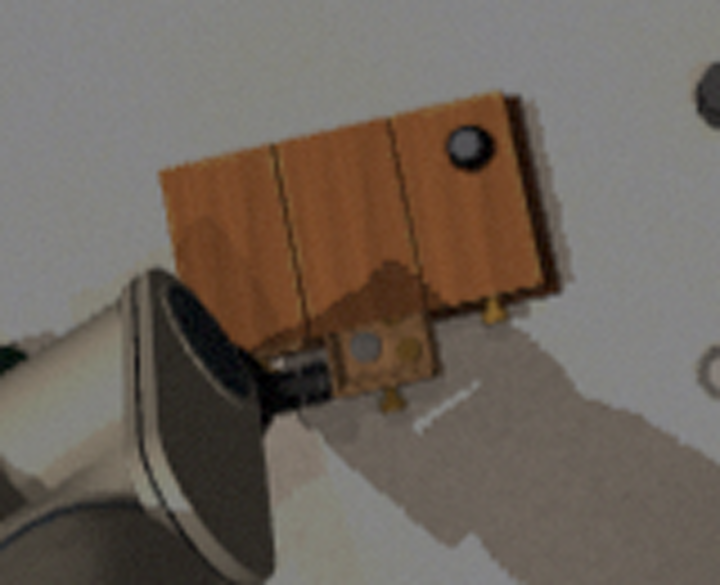

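>>> step_arm(
  deltas=[
    {"offset": [0.2, 0, 0], "twist": [0, 0, 0], "gripper": 0},
    {"offset": [0.4, 0, 0], "twist": [0, 0, 0], "gripper": 0},
    {"offset": [0.6, 0, 0], "twist": [0, 0, 0], "gripper": 0},
    {"offset": [0.7, 0, 0], "twist": [0, 0, 0], "gripper": 0},
    {"offset": [0.7, 0, 0], "twist": [0, 0, 0], "gripper": 0},
  ],
)

```text
time_s: 10.7
tcp_pos: [0.4505, 0.3007, 0.1027]
ee_rot: [0.995, 0.1, -0.002, 0.0]
contact_force: [-6.5, 0.0, 3.8]
finger_gap: -0.0001
```

>>> step_arm(
  deltas=[
    {"offset": [0.1, 0, 0], "twist": [0, 0, 0], "gripper": 0},
    {"offset": [0.2, 0, 0], "twist": [0, 0, 0], "gripper": 0},
    {"offset": [0.3, 0, 0], "twist": [0, 0, 0], "gripper": 0},
    {"offset": [0.3, 0, 0], "twist": [0, 0, 0], "gripper": 0},
    {"offset": [0.3, 0, 0], "twist": [0, 0, 0], "gripper": 0},
  ],
)

```text
time_s: 11.2
tcp_pos: [0.4509, 0.3007, 0.1026]
ee_rot: [0.995, 0.1, -0.004, 0.001]
contact_force: [-15.8, 1.4, 12.7]
finger_gap: 0.0002
```

>>> step_arm(
  deltas=[
    {"offset": [-1, 0, 0], "twist": [0, 0, 0], "gripper": 0},
    {"offset": [-4, 0, 0], "twist": [0, 0, 0], "gripper": 0},
    {"offset": [-7, 0, 0], "twist": [0, 0, 0], "gripper": 0},
    {"offset": [-7.5, 0, 0], "twist": [0, 0, 0], "gripper": 0},
    {"offset": [-7.5, 0, 0], "twist": [0, 0, 0], "gripper": 0},
  ],
)

```text
time_s: 11.7
tcp_pos: [0.3809, 0.2867, 0.1031]
ee_rot: [0.995, 0.1, 0.0, -0.0]
contact_force: [0.9, 0.5, -0.4]
finger_gap: 0.0004
```

```bash
python3 - <<'E'
from mv import *
off([.3997,.2086,.101],.1997)
save('top','t9.png',crop=(100,170,260,300),scale=4.5)
E
```

```text
t 11.7 offset cm [0.28 8.03 0.21] yaw 0.2012 twist z deg 0.09 F [ 0.95  0.54 -0.39]
```

View pics/t9.png

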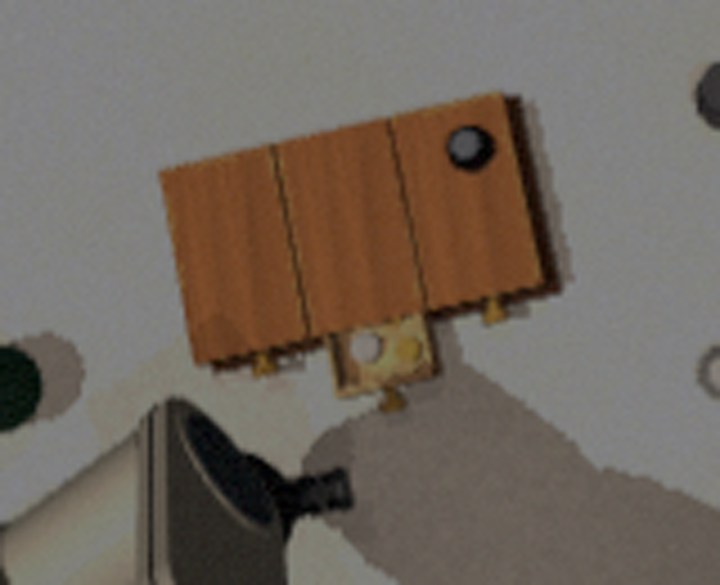

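Left drawer is shut (knob at (263,362), in line with the right-hand one). Now the middle drawer.

>>> step_arm(
  deltas=[
    {"offset": [0, 3, 0.1], "twist": [0, 0, 0], "gripper": 0},
    {"offset": [0, 6, 0.1], "twist": [0, 0, 0], "gripper": 0},
    {"offset": [0, 8, 0.1], "twist": [0, 0, 0], "gripper": 0},
    {"offset": [0.3, 8, 0.1], "twist": [0, 0, 0], "gripper": 0},
    {"offset": [0.3, 8, 0.1], "twist": [0, 0, 0], "gripper": 0},
  ],
)

```text
time_s: 12.25
tcp_pos: [0.4021, 0.2093, 0.1022]
ee_rot: [0.995, 0.099, 0.001, -0.0]
contact_force: [0.3, 0.1, -0.0]
finger_gap: 0.0001
```

>>> step_arm(
  deltas=[
    {"offset": [1.5, 0, 0], "twist": [0, 0, 0], "gripper": 0},
    {"offset": [3, 0, 0], "twist": [0, 0, 0], "gripper": 0},
    {"offset": [4, 0, 0], "twist": [0, 0, 0], "gripper": 0},
    {"offset": [5, 0, 0], "twist": [0, 0, 0], "gripper": 0},
    {"offset": [5.8, 0, 0], "twist": [0, 0, 0], "gripper": 0},
  ],
)

```text
time_s: 12.75
tcp_pos: [0.4574, 0.221, 0.1018]
ee_rot: [0.995, 0.1, -0.0, -0.0]
contact_force: [-1.4, 0.8, -0.0]
finger_gap: 0.0004
```

```bash
python3 - <<'E'
from mv import *
off([.4671,.2222,.101],.1997)
save('top','t10.png',crop=(100,170,260,300),scale=4.5)
E
```

```text
t 12.75 offset cm [0.97 0.08 0.08] yaw 0.2009 twist z deg 0.07 F [-1.36  0.76 -0.01]
```

View pics/t10.png

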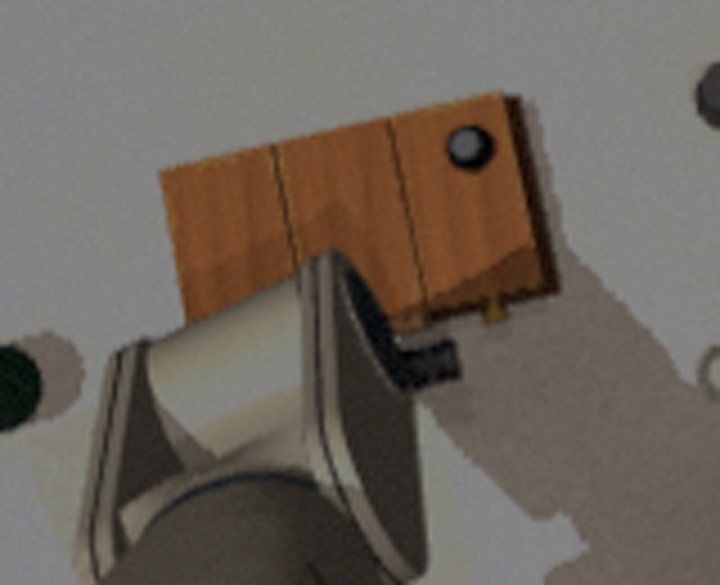

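>>> step_arm(
  deltas=[
    {"offset": [0.3, 0, 0], "twist": [0, 0, 0], "gripper": 0},
    {"offset": [0.5, 0, 0], "twist": [0, 0, 0], "gripper": 0},
    {"offset": [0.7, 0, 0], "twist": [0, 0, 0], "gripper": 0},
    {"offset": [0.9, 0, 0], "twist": [0, 0, 0], "gripper": 0},
    {"offset": [0.9, 0, 0], "twist": [0, 0, 0], "gripper": 0},
  ],
)

```text
time_s: 13.3
tcp_pos: [0.4659, 0.2222, 0.1019]
ee_rot: [0.995, 0.1, 0.0, 0.0]
contact_force: [-1.3, 0.9, -0.5]
finger_gap: -0.0001
```

>>> step_arm(
  deltas=[
    {"offset": [0.1, 0, 0], "twist": [0, 0, 0], "gripper": 0},
    {"offset": [0.2, 0, 0], "twist": [0, 0, 0], "gripper": 0},
    {"offset": [0.3, 0, 0], "twist": [0, 0, 0], "gripper": 0},
    {"offset": [0.3, 0, 0], "twist": [0, 0, 0], "gripper": 0},
    {"offset": [0.3, 0, 0], "twist": [0, 0, 0], "gripper": 0},
  ],
)

```text
time_s: 13.8
tcp_pos: [0.467, 0.2223, 0.1018]
ee_rot: [0.995, 0.1, -0.002, 0.0]
contact_force: [-6.9, 0.9, 4.5]
finger_gap: 0.0003
```

>>> step_arm(
  deltas=[
    {"offset": [0.1, 0, 0], "twist": [0, 0, 0], "gripper": 0},
    {"offset": [0.2, 0, 0], "twist": [0, 0, 0], "gripper": 0},
    {"offset": [0.3, 0, 0], "twist": [0, 0, 0], "gripper": 0},
    {"offset": [0.3, 0, 0], "twist": [0, 0, 0], "gripper": 0},
    {"offset": [0.3, 0, 0], "twist": [0, 0, 0], "gripper": 0},
  ],
)

```text
time_s: 14.3
tcp_pos: [0.4675, 0.2223, 0.1015]
ee_rot: [0.995, 0.1, -0.005, 0.001]
contact_force: [-16.1, 1.1, 11.2]
finger_gap: 0.0002
```

>>> step_arm(
  deltas=[
    {"offset": [-1, 0, 0], "twist": [0, 0, 0], "gripper": 0},
    {"offset": [-4, 0, 0], "twist": [0, 0, 0], "gripper": 0},
    {"offset": [-6, 0, -4], "twist": [0, 0, 0], "gripper": 0},
    {"offset": [-6, 0, -8], "twist": [0, 0, 0], "gripper": 0},
    {"offset": [-6, 0, -12], "twist": [0, 0, 0], "gripper": 0},
  ],
)

```text
time_s: 14.8
tcp_pos: [0.4123, 0.2112, 0.2231]
ee_rot: [0.995, 0.1, 0.0, 0.0]
contact_force: [1.1, 0.3, 0.5]
finger_gap: -0.0003
```

>>> step_arm(
  deltas=[
    {"offset": [-1, 4, 0], "twist": [0, 0, 0], "gripper": 0},
    {"offset": [-1, 8, 0], "twist": [0, 0, 0], "gripper": 0},
    {"offset": [-1, 12, 0], "twist": [0, 0, 0], "gripper": 0},
    {"offset": [-1, 16, 0], "twist": [0, 0, 0], "gripper": 0},
    {"offset": [-1, 20, 0], "twist": [0, 0, 0], "gripper": 0},
  ],
)

```text
time_s: 15.3
tcp_pos: [0.4434, 0.0118, 0.2224]
ee_rot: [0.995, 0.1, 0.001, 0.0]
contact_force: [2.2, 0.6, -0.7]
finger_gap: 0.0001
```

```bash
python3 - <<'E'
from mv import *
print(get_obs()['tcp_pos'],get_obs()['contact_force'])
save('top','t11.png',crop=(60,120,460,300),scale=2)
save('scene','s11.png',crop=(150,110,450,290),scale=2.6)
save('top','t12.png',crop=(100,170,260,300),scale=4.5)
E
```

```text
[0.44 0.01 0.22] [ 2.23  0.63 -0.75]
```

View pics/t11.png

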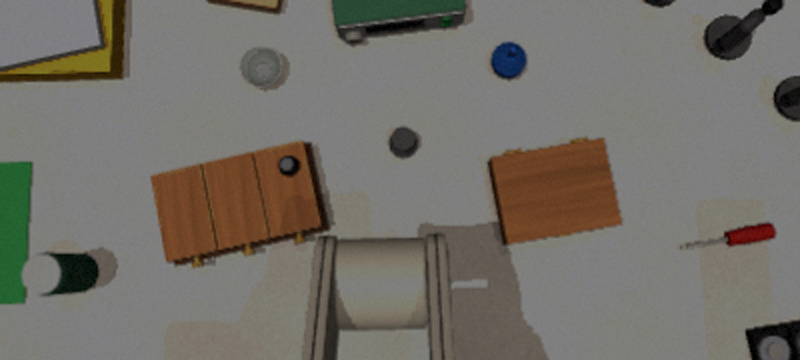

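View pics/s11.png

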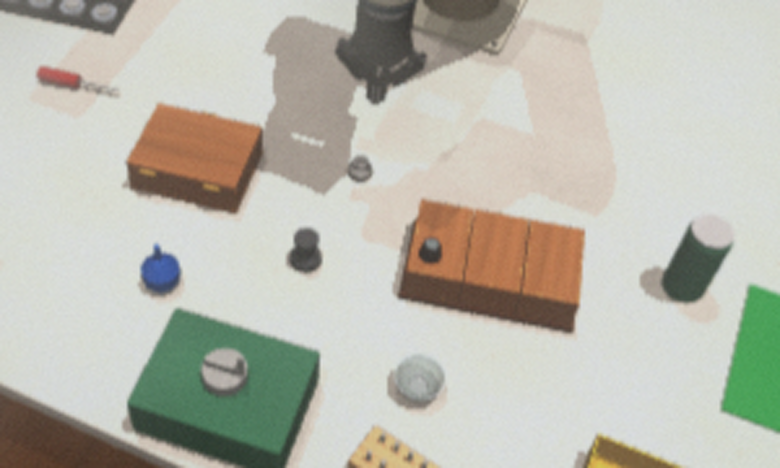

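View pics/t12.png

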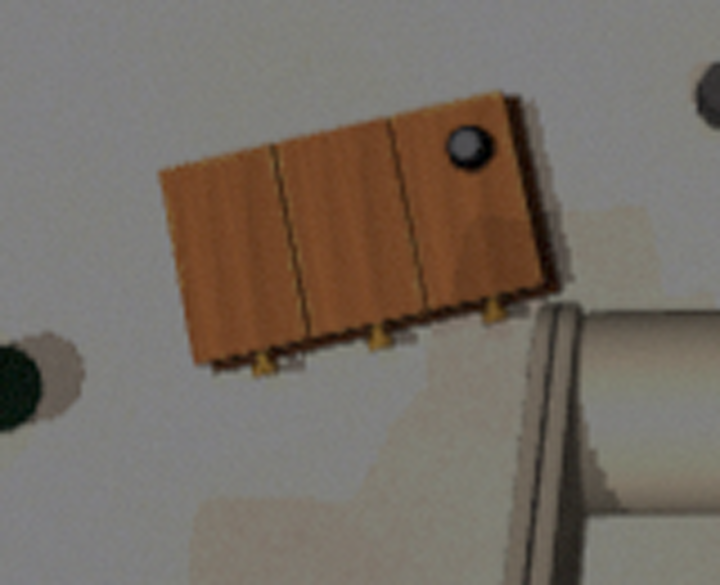

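```bash
python3 - <<'E'
from fit import *
for a in (0,.04,.08):
    L=lidpts(a);print(a,(proj('top',W(.561,-.2285,.1453,[L['el'],L['er']]))-[60,120])*2,(proj('scene',W(.561,-.2285,.1453,[L['el'],L['er']]))-[150,110])*2.6)
E
```

```text
0 [[505.698  244.8362]
 [621.2152 225.0208]] [[261.2834 125.5049]
 [156.9023 101.6279]]
0.04 [[506.0701 244.4109]
 [622.1134 224.5051]] [[261.1325 123.3541]
 [156.4596  99.4486]]
0.08 [[506.4163 243.8384]
 [622.9848 223.8426]] [[260.9386 121.2964]
 [155.966   97.359 ]]
```

```bash
python3 -c "
from cell import *
print(job_done())"
```

```text
the job is handed in; nothing more can be done
None
```

I pushed the lid down until it was flat on the case, then pushed the left and middle drawers in by their knobs with the closed fingertips. I handed the job in at about 15.5 s on the robot clock.

**Lid:** It met a rigid stop with the fingertip about 60 mm above the table, at about 13 N. Its free-edge corners in the scene picture match the closed position.

**Drawers:** Both open drawers met rigid stops at about 16 N, within about 1 mm of the predicted end position. In the last top picture the three knob ends lie in one line, and I never touched the third drawer.

**Loose things:** In the last pictures, every loose thing that still shows is where it started. The arm hides the oil pot from the top camera, but the scene camera shows it unmoved. The movement is now under the lid and could not be checked.

**Arm:** At hand-in the gripper hung clear above the table. Nothing failed, but both drawer stops also showed an upward force of 11 to 13 N. I took this as friction on the knob and did not look into it.

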